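# Swab into its vial in the slanted rack

### The arm

A 6-joint arm with a two-finger parallel gripper is mounted at the origin on the work surface. World frame = base frame: x ahead of the robot, y to its left, z up, the work surface at z = 0. Lengths are in m, angles in degrees, forces in N, time in s.
With the tool pointing down it reaches from about 0.325 to 0.9 m from the base axis. Payload 6.1 kg.
Tool frame: the origin (TCP) lies midway between the tips of the shut fingers; the grasp point (between the pads) lies 19 mm behind it; z points along the fingers, y is the direction in which the jaws open and shut (so a half turn about z gives the same grasp; the last joint's range is limited). The gripper opens to 85 mm and grips with 20 to 120 N. Pads are 22 mm wide; open, the fingers measure 114 mm over their backs; the gripper's body (76 mm by 85 mm) begins 54 mm behind the grasp point. The pads swing forward as they close: fully open they stand 13 mm farther back than shut.
Start: joints at [-75.865, 12.628, 87.462, -0, 79.91, -7.225], TCP at [0.228, -0.582, 0.231] pointing down, gripper open.
Joint ranges: [-170.65, 170.65], [-52.31, 119.04], [5.05, 147.46], [-71.25, 251.25], [11.57, 151.72], [-153.62, 153.62]. Speed limits (degrees/s): [147.25, 147.25, 172.46, 180, 180, 180].

### API

Orientations are given as a 3x3 rotation matrix whose columns are the frame's x, y, z axes.
In Python, from cell import robot, viewer, close_job, boxes_of, mark_of, sensors gives the robot as it stands. Calls block until the motion is done:
- robot.move_pose(position, orientation): joint-space move of the TCP to a pose.
- robot.movel(position, max_speed=0.15, frame=None): straight line of the TCP; frame=None keeps the orientation; max_speed is the mean speed in m/s.
- robot.movej(angles): joint-space move.
- robot.command_gripper(opening, effort=None): finger opening in m; effort is the grip in N (None keeps the last); returns when the fingers have stopped.
- robot.wait(seconds).
- robot.inverse_kinematics(position, orientation): joint angles nearest the present ones, or None.
- viewer.read_camera(name): name is "scene" or "top" or "wrist"; returns a dict with "frame" (480x640x3 uint8, red, green, blue), "fx", "fy", "cx", "cy" (pixels), "rvec" (rotation vector, rad) and "tvec" (3), from world to camera coordinates, as OpenCV has them. Camera axes: x right, y down, z forward; pixel columns grow to the right and rows downward; lengths in m; the calibration is good to about 2 mm. The wrist camera is an equidistant fisheye: a pixel r from the principal point sees the ray r / f radians off the axis. A picture is of the moment at which its call begins. There is no depth.
A pose or a line that the arm cannot do raises robot.PlanningError and nothing moves.
- close_job(): hands the job in, once; it reports no verdict.
Trained networks look in the newest picture that a camera, given by its name, has taken for a name from the list of things; names that differ only in an ending like _2 or _b are one class to them, and where a whole thing is asked for, a point or a joint stands for the part that bears it (a point fixed in the world has none). Each returns a list of dicts, best first, with "score" (0 to 1); they miss things now and then, are a little off and sometimes report something else, mostly with a low value. They report only what shows in the picture. A call takes as long as a camera call. They do not tell look-alikes from the thing itself.
- boxes_of(target, camera): "at" ([x, y, z] in m, in world coordinates, good to about 4 mm: the middle of the surface that is visible of it).
- mark_of(target, camera): "at" ([x, y, z] in m, in world coordinates, good to about 4 mm: a listed point, or the origin of a listed thing).
Readings, each from a call of its own:
- sensors.read_clock(): time.
- sensors.read_joint_positions(): joint angles.
- sensors.read_qvel(): joint speeds.
- sensors.read_joint_efforts(): joint torques, N m.
- sensors.read_eef_pos(): TCP position.
- sensors.read_tool_rot(): TCP orientation.
- sensors.read_contact_force(): force on the tool from outside, world axes, zero at the start.
- sensors.read_ft_torque(): the same for the moment, N m.
- sensors.read_opening(): finger opening in m.
Only numpy, scipy, OpenCV 4.12 (cv2) and the standard library are available. Lean on these libraries where they do the work, as an engineer would, in place of code of your own. Each camera call takes 0.05 s, during which the arm holds its last target.

### The job

One vial in the slanted rack is still closed by a yellow stopper: pull the stopper out and leave it lying in the glass dish. Then lift the swab out of its steel stand without letting it touch the bench, slide it all the way down into that vial, press its blue cap firmly home, flat on the rim, and let go. Leave everything else where it is.

Things in the scene. Friction and masses are not known exactly. Their poses are not given: they have to be found in the camera images.
- rack: Fixed slanted vial rack: pale block 220 mm wide (y) between dark end cheeks 68 mm high, 100 mm deep (240 mm overall). Origin on the bench under the block; front = -x, yaw 0.55 to 1.15, so it faces back and to the robot's right. One row of four wells at y = -75, -25, 25, 75 mm, 40 mm deep, gripping their vials, leaning 25 degrees to the front, so mouths point up and forward. Vials stand 45 mm out of the block.
- vial: The clear vial closed by the yellow stopper, in any one of the four wells, gripped firmly by it: outside diameter 16 mm, length 85 mm, bore 10 mm and 79 mm deep. Origin at the centre of its underside, z along its axis to the mouth, so z leans 25 degrees from vertical.
- vial_mouth (a point): Centre of the vial's rim plane, 85 mm from its underside; axes as the vial's.
- stopper: Yellow stopper in the vial at the start: ribbed head 18 mm in diameter, 18 mm tall, above a tapered foot 8 mm in diameter, 16 mm long, loose in the bore (no snap). 12 g. Origin at the centre of the head's underside (the rim plane when seated), z up through the head along its axis.
- swab: Swab: blue ribbed cap 18 mm in diameter, 24 mm tall; under it a tapered blue foot 8 mm in diameter, 12 mm long, then a white 4 mm shaft with a 6 mm bud, ending 72 mm below the cap. 16 g. Origin at the centre of the cap's underside, z up through the cap along its axis. At the start it hangs upright in the stand, its cap on the stand's rim.
- swab_tip (a point): End of the swab's bud, 72 mm below the cap's underside on its axis.
- stand: Fixed steel swab stand: upright tube 16 mm in outside diameter, bore 10 mm, rim 85 mm above the bench, on a dark round foot 64 mm in diameter and 13 mm high. Origin on the bench, on the tube's axis. It is on the left or the right, the dish on the other side.
- dish: Clear glass dish, loose, 110 mm in diameter, 18 mm high, wall and floor 3 mm. Origin at the centre of its underside.
- sample1: Finished sample: vial of the same size with a blue cap (18 mm by 24 mm) on it, in another well, gripped by it. Origin and axes as the vial's. Leave alone.
- sample2: Another finished sample, the same. Leave alone.
- sample3: Another finished sample, the same. Leave alone.
- jar_black: Specimen jar with a black lid, 72 mm in diameter, 92 mm high; origin at its underside. Leave alone.
- jar_white: Specimen jar with a white lid, 62 mm in diameter, 75 mm high; origin at its underside. Leave alone.
- forceps: Steel forceps lying on the bench, 142 mm long (along x), 15 mm wide, 7 mm high; origin at the middle of the underside. Leave alone.
- marker: White marker pen with a black cap lying on the bench, 127 mm long (along x), 12 mm thick; origin at the middle of the underside. Leave alone.
There are look-alikes about, which are no part of the job. Of the things shaped like the dish, the clear one is meant.

How it is judged (in metres and radians):
On the way, in this order (a step that is already met when the one before it is completed fails the run):
1. the yellow stopper is out of the vial and lies in the dish, let go (horizontal distance between stopper and dish below 0.055 m and z of stopper in the frame of dish between 0 and 0.03 m and contact force between stopper and the fingers below 0.05 N), for 0.2 s.
2. the swab is down in the vial with its cap on the rim, pressed on it with more than 2 N (z of swab in the frame of vial_mouth between -0.003 and 0.003 m and x of swab in the frame of vial_mouth between -0.004 and 0.004 m and y of swab in the frame of vial_mouth between -0.004 and 0.004 m and angle between the z axis of swab and the z axis of vial, either way round below 0.12 rad and contact force between swab and vial above 2 N), for 0.1 s.
At the end, for the whole second after the job is handed in: Swab in the vial: cap underside within 3 mm of the rim plane and 4 mm each way of its centre, axes within 0.12 rad. Stopper in the dish (origin within 55 mm of its centre, under 30 mm above its underside). Swab and stopper at rest and let go (z of swab in the frame of vial_mouth between -0.003 and 0.003 m and x of swab in the frame of vial_mouth between -0.004 and 0.004 m and y of swab in the frame of vial_mouth between -0.004 and 0.004 m and angle between the z axis of swab and the z axis of vial, either way round below 0.12 rad and horizontal distance between stopper and dish below 0.055 m and z of stopper in the frame of dish between 0 and 0.03 m and linear speed of swab below 0.02 m/s and linear speed of stopper below 0.03 m/s); the robot touches nothing.
It fails at once if the swab touches the bench (height (world z) of swab_tip below 0.003 m or height (world z) of swab below 0.011 m).
It fails at once if a jar, the forceps or the marker is shifted by more than 25 mm, or the dish by more than 40 mm (distance of any of jar_black, jar_white, forceps, marker from where it was at the start of the episode above 0.025 m or distance of dish from where it was at the start of the episode above 0.04 m).
It also fails if it takes over 58 s, if anything falls off the work surface, if the arm or the gripper's body presses on something with over 40 N, if the wrist force passes 120 N, or if a joint passes its speed limit or range.

## Working session

There is one attempt and no reset: what is moved stays moved. The work goes in short steps, each a Python script; the robot and the scene stay as the last script left them, time stands still between calls to the robot, and variables do not carry over. Pictures are saved under pics/ and viewed, and the job is handed in when it is done.

```bash
ls; mkdir -p pics
python3 - <<'E'
from cell import robot, viewer, close_job, boxes_of, mark_of, sensors
import cv2
for n in ["scene","top","wrist"]:
    d=viewer.read_camera(n); cv2.imwrite(f"pics/{n}0.png",d["frame"][:,:,::-1]); print(n,d["fx"],d["cx"],d["cy"],d["rvec"],d["tvec"])
    for t in ["vial","vial_mouth","stopper","swab","swab_tip","stand","dish","rack","sample1","jar_black","jar_white","forceps","marker"]:
        print(t,[(m["score"].__round__(2),[round(float(v),3) for v in m["at"]]) for m in mark_of(t,n)][:5])
print(sensors.read_clock())
E
```

```text
pics
scene 516.555330098635 325.2430703023211 236.87670811335002 [ 1.52214078  1.79319775 -0.90242328] [ 0.12139738 -0.25278044  1.52250659]
vial []
vial_mouth [(0.71, [0.561, 0.049, 0.102])]
stopper [(0.46, [0.559, 0.049, 0.104])]
swab [(0.56, [0.457, 0.3, 0.084])]
swab_tip []
stand [(0.82, [0.459, 0.307, 0.003])]
dish [(0.65, [0.457, -0.234, -0.001]), (0.64, [0.444, -0.408, 0.003])]
rack []
sample1 []
jar_black [(0.85, [0.711, 0.272, 0.001])]
jar_white [(0.92, [0.684, -0.278, -0.005]), (0.26, [0.647, 0.017, -0.001])]
forceps [(0.86, [0.445, -0.071, 0.002])]
marker [(0.92, [0.608, -0.193, -0.002])]
top 525.8560467799839 327.81675514834336 242.97490337827023 [ 2.11853836 -2.15871347  0.16410495] [0.0024555  0.59251317 1.24870156]
vial [(0.41, [0.592, 0.071, 0.023])]
vial_mouth [(0.51, [0.562, 0.049, 0.1])]
stopper [(0.61, [0.562, 0.05, 0.101])]
swab [(0.62, [0.457, 0.307, 0.083])]
swab_tip []
stand [(0.57, [0.455, 0.304, -0.0])]
dish [(0.82, [0.448, -0.405, -0.003]), (0.6, [0.461, -0.234, -0.001])]
rack [(0.88, [0.639, 0.017, 0.001])]
sample1 [(0.68, [0.624, 0.03, 0.022]), (0.51, [0.688, -0.042, 0.021]), (0.39, [0.685, -0.275, 0.002])]
jar_black [(0.6, [0.709, 0.276, 0.002])]
jar_white []
forceps [(0.74, [0.561, 0.047, 0.098]), (0.51, [0.455, 0.303, -0.0]), (0.46, [0.441, -0.067, -0.002])]
marker [(0.77, [0.609, -0.196, 0.003]), (0.62, [0.458, -0.234, 0.003])]
wrist 371.64829954431775 321.69063196144646 244.8318391313759 [-2.39850345  1.63771195  0.2280375 ] [-0.62428226 -0.03637932  0.37900488]
vial []
vial_mouth []
stopper []
swab []
swab_tip []
stand []
dish []
rack []
sample1 []
jar_black []
jar_white []
forceps []
marker []
2.1
```

View pics/scene0.png

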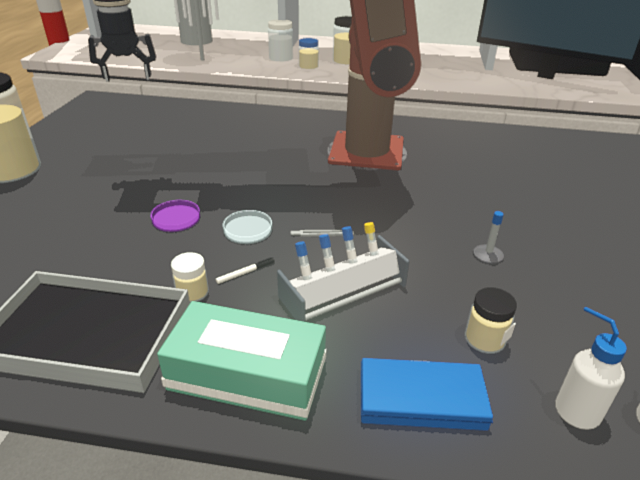

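View pics/top0.png

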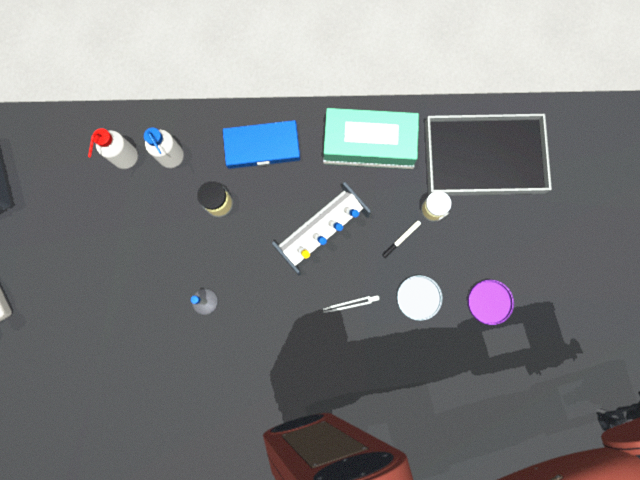

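View pics/wrist0.png

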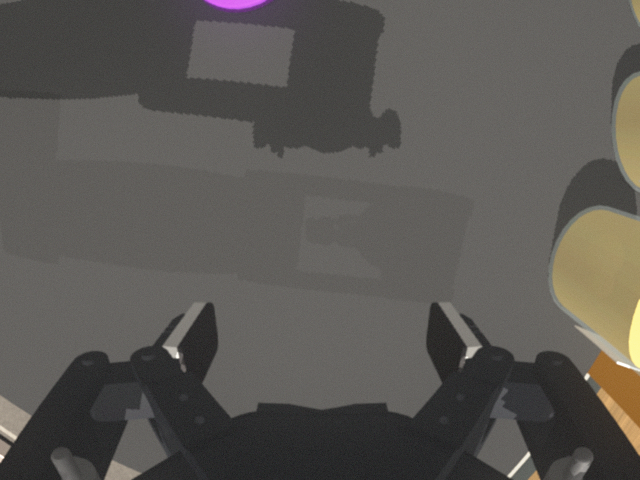

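The scene view shows the stopper at (370,228), the clear dish at (247,227), the purple look-alike at (176,215) and the swab stand at (489,250). Next I fit the row of caps from colour blobs in both cameras.

```bash
cat > h.py <<'E'
from cell import robot, viewer, close_job, boxes_of, mark_of, sensors
import cv2, numpy as np
from scipy.optimize import least_squares
def grab(n,save=None):
    d=viewer.read_camera(n)
    if save: cv2.imwrite(f"pics/{save}.png",d["frame"][:,:,::-1])
    d["R"]=cv2.Rodrigues(np.array(d["rvec"],float))[0]; d["t"]=np.array(d["tvec"],float).ravel()
    return d
def proj(d,P,fish=False):
    P=np.atleast_2d(P)@d["R"].T+d["t"]
    if fish:
        r=np.hypot(P[:,0],P[:,1]); th=np.arctan2(r,P[:,2]); k=th/np.maximum(r,1e-9)
    else: k=1/P[:,2]
    return np.c_[d["fx"]*P[:,0]*k+d["cx"], d["fy"]*P[:,1]*k+d["cy"]]
def ray(d,u,v,fish=False):
    a=(u-d["cx"])/d["fx"]; b=(v-d["cy"])/d["fy"]
    if fish:
        r=np.hypot(a,b); s=np.sin(r)/max(r,1e-9); q=np.array([a*s,b*s,np.cos(r)])
    else: q=np.array([a,b,1.])
    return -d["R"].T@d["t"], d["R"].T@(q/np.linalg.norm(q))
def blobs(d,col,amin=15):
    h=cv2.cvtColor(d["frame"],cv2.COLOR_RGB2HSV)
    lo,hi={"yellow":((24,150,90),(35,255,255)),"blue":((100,120,60),(120,255,255)),"magenta":((135,80,60),(165,255,255))}[col]
    m=cv2.inRange(h,lo,hi); n,l,s,c=cv2.connectedComponentsWithStats(m)
    return [(c[i].round(2),int(s[i,4]),s[i,:4]) for i in range(1,n) if s[i,4]>=amin]
def Raxis(zt,ydir):
    z=np.array(zt,float);z/=np.linalg.norm(z); y=np.array(ydir,float); y-=z*(y@z); y/=np.linalg.norm(y)
    return np.c_[np.cross(y,z),y,z]
E
python3 - <<'E'
from h import *
for n in ["scene","top"]:
    d=grab(n)
    for c in ["yellow","blue"]:
        for b in blobs(d,c): print(n,c,b)
E
```

```text
scene yellow (array([369.14, 227.17]), 88, array([365, 222,  10,  11], dtype=int32))
scene blue (array([307.91,  42.06]), 105, array([300,  39,  17,   8], dtype=int32))
scene blue (array([497.29, 217.29]), 112, array([492, 211,  11,  14], dtype=int32))
scene blue (array([347.16, 232.66]), 115, array([342, 226,  11,  14], dtype=int32))
scene blue (array([324.38, 240.88]), 112, array([320, 235,  10,  13], dtype=int32))
scene blue (array([300.83, 248.5 ]), 127, array([296, 242,  11,  14], dtype=int32))
scene blue (array([607.58, 342.33]), 1009, array([584, 307,  43,  57], dtype=int32))
scene blue (array([423.95, 394.12]), 8328, array([361, 358, 132,  72], dtype=int32))
top yellow (array([305.4 , 253.69]), 48, array([302, 250,   8,   8], dtype=int32))
top blue (array([260.84, 143.69]), 3003, array([222, 120,  78,  49], dtype=int32))
top blue (array([152.68, 136.43]), 269, array([143, 127,  19,  26], dtype=int32))
top blue (array([354.3 , 213.11]), 56, array([350, 210,  10,   8], dtype=int32))
top blue (array([338.14, 226.56]), 57, array([334, 223,  10,   8], dtype=int32))
top blue (array([322.04, 240.3 ]), 53, array([318, 237,   9,   8], dtype=int32))
top blue (array([194.67, 299.38]), 66, array([190, 295,  10,   9], dtype=int32))
```

Run:
```python
from h import *
s=grab("scene"); t=grab("top")
ms=np.array([[369.14,227.17],[347.16,232.66],[324.38,240.88],[300.83,248.5]]); mt=np.array([[305.4,253.69],[322.04,240.3],[338.14,226.56],[354.3,213.11]])
def pts(p):
    yaw=p[3]; a=np.array([-np.sin(.4363)*np.cos(yaw)*1,-np.sin(.4363)*np.sin(yaw),np.cos(.4363)])
    r=np.array([-np.sin(yaw),np.cos(yaw),0])
    M=p[:3]-np.outer(np.arange(4)*.05,r)
    off=np.array([.009,.012,.012,.012])
    return M,a,M+off[:,None]*a
f=lambda p:np.r_[(proj(s,pts(p)[2])-ms).ravel(),(proj(t,pts(p)[2])-mt).ravel()]
o=least_squares(f,[.56,.05,.1,.7],x_scale=[.01,.01,.01,.1]); print(o.x,np.degrees(o.x[3]),o.fun.round(1).reshape(-1,2).tolist())
M,a,_=pts(o.x);print("axis",a)
g=lambda q:np.r_[(proj(s,q)-[497.29,217.29]).ravel(),(proj(t,q)-[194.67,299.38]).ravel()]
w=least_squares(g,[.457,.305,.097]);print("swabcap",w.x,w.fun)
# reachability
yaw=o.x[3]; r=np.array([-np.sin(yaw),np.cos(yaw),0]); fr=np.array([-np.cos(yaw),-np.sin(yaw),0])
for nm,y in [("row",r),("-row",-r),("fb",fr),("-fb",-fr)]:
    R=Raxis(-a,y)
    print(nm,[robot.inverse_kinematics(M[0]+k*a,R) for k in (-.01,.12)])
for ang in range(0,360,30):
    print(ang,robot.inverse_kinematics([w.x[0],w.x[1],.08],Raxis([0,0,-1],[np.cos(np.radians(ang)),np.sin(np.radians(ang)),0])))
```

```text
[0.56076788 0.04757096 0.10107485 0.69021669] 39.54650348660175 [[-0.5, 0.1], [-0.4, 0.3], [-0.3, -0.4], [-0.3, -0.2], [-0.5, 0.2], [-0.5, 0.0], [-0.4, 0.1], [-0.5, -0.1]]
axis [-0.32586177 -0.26906421  0.90632144]
swabcap [0.45734157 0.30299661 0.09894229] [ 0.07420663 -0.00437922  0.0856711   0.00898497]
row [None, None]
-row [array([-14.87400998,   1.16541262, 119.96166339,  27.91454768,
        47.23545364,  18.50017809]), array([-21.034715  , -14.26194513, 119.8399691 ,  24.24634518,
        63.6828726 ,  20.59734325])]
fb [array([-14.87400998,   1.16541262, 119.96166339,  27.91454768,
        47.23545364, 108.50017809]), array([-21.034715  , -14.26194513, 119.8399691 ,  24.24634518,
        63.6828726 , 110.59734325])]
-fb [array([-14.87400998,   1.16541262, 119.96166339,  27.91454768,
        47.23545364, -71.49982191]), array([-21.034715  , -14.26194513, 119.8399691 ,  24.24634518,
        63.6828726 , -69.40265675])]
0 [ 2.52879101e+01  1.15023731e+01  1.06141042e+02 -2.54444375e-14
  6.23565850e+01  2.52879101e+01]
30 [ 2.52879101e+01  1.15023731e+01  1.06141042e+02 -2.5444
[... 182 characters left out ...]
1.06141042e+02 -2.54444375e-14
  6.23565850e+01 -6.47120899e+01]
120 [ 2.52879101e+01  1.15023731e+01  1.06141042e+02 -2.54444375e-14
  6.23565850e+01 -9.47120899e+01]
150 [ 2.52879101e+01  1.15023731e+01  1.06141042e+02 -2.54444375e-14
  6.23565850e+01 -1.24712090e+02]
180 None
210 None
240 [ 2.52879101e+01  1.15023731e+01  1.06141042e+02 -2.54444375e-14
  6.23565850e+01  1.45287910e+02]
270 [ 2.52879101e+01  1.15023731e+01  1.06141042e+02 -2.54444375e-14
  6.23565850e+01  1.15287910e+02]
300 [ 2.52879101e+01  1.15023731e+01  1.06141042e+02 -2.54444375e-14
  6.23565850e+01  8.52879101e+01]
330 [ 2.52879101e+01  1.15023731e+01  1.06141042e+02 -2.54444375e-14
  6.23565850e+01  5.52879101e+01]
```

```bash
cat >> h.py <<'E'
yaw=.69022; A=np.array([-0.32586177,-0.26906421,0.90632144]); MOUTH=np.array([0.56077,0.04757,0.10107])
ROW=np.array([-np.sin(yaw),np.cos(yaw),0]); FB=np.array([-np.cos(yaw),-np.sin(yaw),0])
RV=Raxis(-A,-FB)
E
python3 - <<'E'
from h import *
robot.move_pose(MOUTH+.10*A,RV)
robot.command_gripper(.045,30)
d=grab("wrist","w1"); print(d["rvec"],d["tvec"])
print("campos",-d["R"].T@d["t"], "tool-frame", RV.T@(-d["R"].T@d["t"]-sensors.read_eef_pos()), (RV.T@d["R"].T).round(3))
for b in blobs(d,"yellow"): print(b)
print("pred",proj(d,[MOUTH+.009*A,MOUTH,MOUTH+.018*A],True))
print(sensors.read_clock(), np.array(sensors.read_eef_pos())-(MOUTH+.10*A),sensors.read_contact_force(),sensors.read_opening())
for t in ["stopper","vial_mouth"]: print(t,[(m["score"],m["at"]) for m in mark_of(t,"wrist")][:3])
E
```

```text
[-2.79338535 -0.90681773 -0.7531446 ] [-0.46171122 -0.27833896  0.06509126]
campos [0.43608026 0.03614854 0.32158046] tool-frame [ 0.0706171  -0.00052426 -0.14356273] [[-0.    -0.961 -0.275]
 [ 1.    -0.     0.001]
 [-0.001 -0.275  0.961]]
(array([324.69, 247.12]), 280, array([311, 239,  26,  19], dtype=int32))
pred [[322.13382808 249.95608875]
 [322.10382531 246.15512334]
 [322.16598766 254.03425157]]
5.2 [ 6.82320226e-06 -3.81784684e-05 -1.40050753e-05] [ 0.01336791  1.43416712 -0.02784515] 0.04480707386449106
stopper [(0.59, [0.56, 0.0532, 0.1])]
vial_mouth [(0.53, [0.5609, 0.0463, 0.0988])]
```

View pics/w1.png

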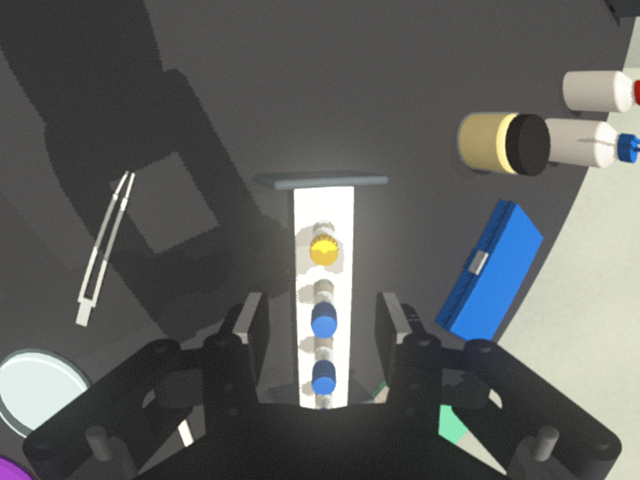

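The wrist view shows the stopper at about (324,250), with the fingers clear on both sides and the row running straight down the image.

Run:
```python
from h import *
d=grab("wrist")
im=d["frame"]; h=cv2.cvtColor(im,cv2.COLOR_RGB2HSV)
m=cv2.inRange(h,(18,60,60),(38,255,255))[225:275,295:355]
n,l,s,c=cv2.connectedComponentsWithStats(m); i=1+np.argmax(s[1:,4]); print(s[i,:4]+[295,225,0,0],c[i]+[295,225],s[i,4])
for b in blobs(d,"blue"): print(b)
P=[MOUTH+.009*A]+[MOUTH-.05*k*ROW+.012*A for k in (1,2)]
print(proj(d,P,True))
cv2.imwrite("pics/w1z.png",cv2.resize(im[200:400,250:400,::-1],None,fx=4,fy=4,interpolation=cv2.INTER_NEAREST)[:600])
```

```text
[309 234  30  33] [323.53703704 249.86375661] 756
(array([627.85, 147.54]), 504, array([618, 134,  22,  29], dtype=int32))
(array([492.02, 275.15]), 7541, array([435, 200, 108, 142], dtype=int32))
(array([323.61, 326.38]), 421, array([312, 316,  24,  22], dtype=int32))
(array([323.42, 385.25]), 320, array([313, 377,  22,  18], dtype=int32))
[[322.05164052 250.07397215]
 [322.03443217 319.85911633]
 [322.00527197 377.37917408]]
```

View pics/w1z.png

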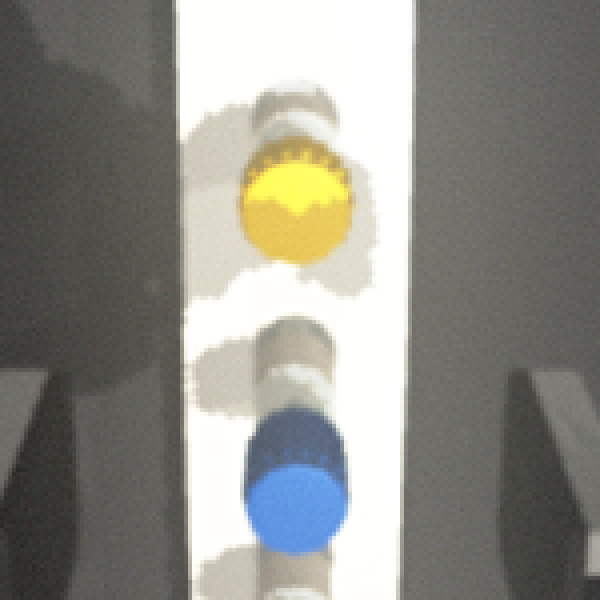

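Run:
```python
from h import *
p=MOUTH-.0007*FB
robot.movel(p-.010*A+.03*A,.15); robot.movel(p-.010*A,.08)
f0=np.array(sensors.read_contact_force()); print("pre",f0.round(2))
w=grab("wrist","w2")
for o in (.026,.022,.020,.018,.014):
    robot.command_gripper(o,20); f=np.array(sensors.read_contact_force())-f0
    print(o,round(sensors.read_opening(),4),"F tool",(RV.T@f).round(2), np.round(sensors.read_ft_torque(),2))
print(np.array(sensors.read_eef_pos())-(p-.010*A),sensors.read_clock())
```

```text
pre [ 0.16 -0.2   0.74]
0.026 0.0259 F tool [0.36 0.05 0.92] [-0.06  0.15  0.02]
0.022 0.0221 F tool [ 0.49 -0.27 -0.04] [-0.07  0.16 -0.01]
0.02 0.0198 F tool [-0.07 -0.22  1.33] [-0.1   0.14  0.02]
0.018 0.0176 F tool [ 1.41 -0.2   0.41] [-0.08  0.16 -0.  ]
0.014 0.0174 F tool [ 0.34  0.18 -0.45] [-0.15  0.23  0.01]
[1.43239135e-06 1.29109768e-05 2.68483273e-05] 7.8
```

View pics/w2.png

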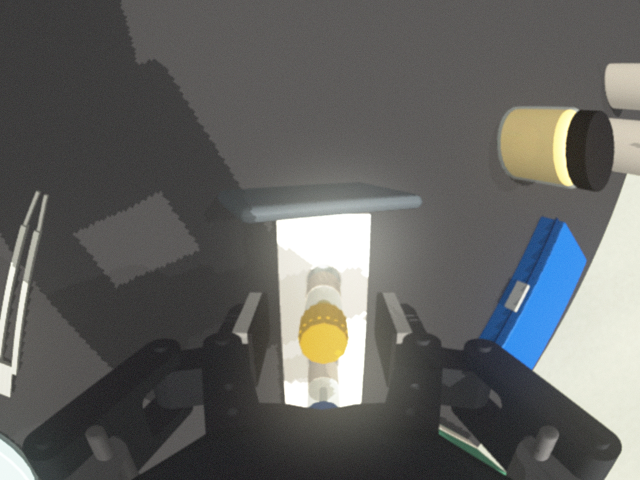

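Run:
```python
from h import *
im=cv2.imread("pics/w2.png")[:,:,::-1]
h=cv2.cvtColor(np.ascontiguousarray(im),cv2.COLOR_RGB2HSV)
m=cv2.inRange(h,(16,60,60),(38,255,255))[290:375,290:360]
n,l,s,c=cv2.connectedComponentsWithStats(m); i=1+np.argmax(s[1:,4]); print(s[i,:4]+[290,290,0,0],c[i]+[290,290])
cv2.imwrite("pics/w2z.png",cv2.resize(im[260:380,220:420,::-1],None,fx=4,fy=4,interpolation=cv2.INTER_NEAREST))
d=grab("wrist","w3"); im3=d["frame"]
cv2.imwrite("pics/w3z.png",cv2.resize(im3[260:400,220:420,::-1],None,fx=4,fy=4,interpolation=cv2.INTER_NEAREST))
p=np.array(sensors.read_eef_pos())
print("pred",proj(d,[MOUTH+.018*A,MOUTH+.009*A, p+.010*A+.018*A,p+.019*A],True))
```

```text
[298 300  51  64] [322.76800637 332.88460008]
pred [[320.92208456 345.67298068]
 [320.93791208 333.44482105]
 [322.77730299 345.30856267]
 [322.68775509 333.12033579]]
```

View pics/w2z.png

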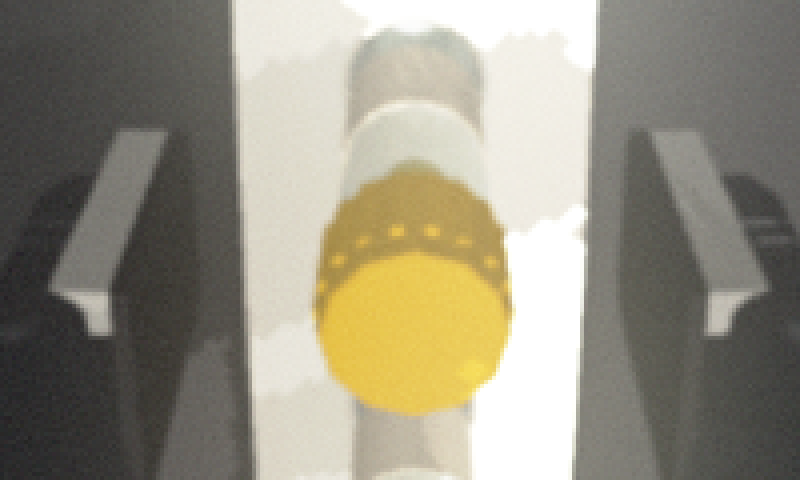

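View pics/w3z.png

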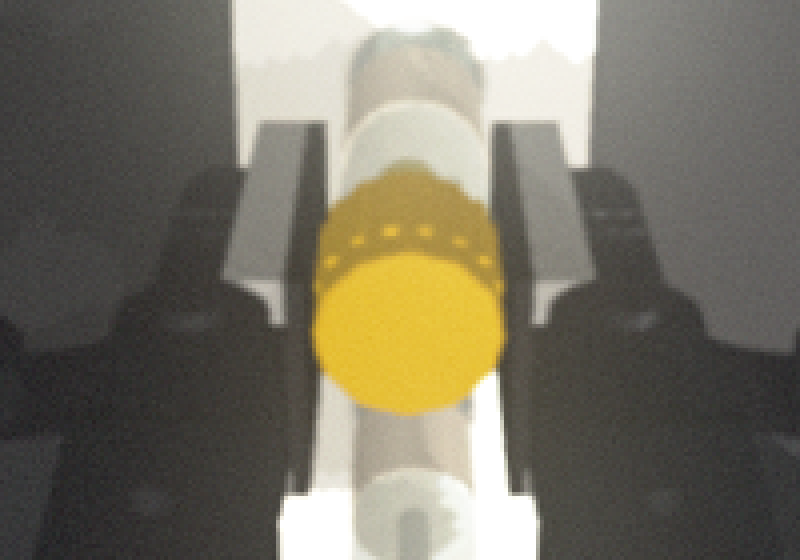

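The stopper sits centred between the pads, and the vial body is about 0.8 mm further along tool +y (rim mid at crop x 417, pads mid at 409). I'll pull it out and carry it to the dish.

Run:
```python
from h import *
robot.command_gripper(.010,35)
p=np.array(sensors.read_eef_pos())
for k in (.008,.02,.045,.09):
    robot.movel(p+k*A,.1); print(k,(RV.T@np.array(sensors.read_contact_force())).round(2),round(sensors.read_opening(),4))
d=grab("wrist","w4")
robot.command_gripper(.010,35)
print(sensors.read_clock())
DX=np.array([.459,-.234])
for ang in range(0,360,30):
    R=Raxis([0,0,-1],[np.cos(np.radians(ang)),np.sin(np.radians(ang)),0]); q=robot.inverse_kinematics([*DX,.012],R); 
    if q is not None: print(ang,q.round(0))
```

```text
0.008 [-0.74  0.79  0.04] 0.0166
0.02 [-0.66 -0.13 -0.24] 0.0166
0.045 [0.26 0.15 0.22] 0.0169
0.09 [-0.26 -0.24  1.19] 0.0168
9.85
0 [-36.  14. 112.  -0.  54. -36.]
30 [-36.  14. 112.  -0.  54. -66.]
60 [-36.  14. 112.  -0.  54. -96.]
90 [ -36.   14.  112.   -0.   54. -126.]
180 [-36.  14. 112.  -0.  54. 144.]
210 [-36.  14. 112.  -0.  54. 114.]
240 [-36.  14. 112.  -0.  54.  84.]
270 [-36.  14. 112.  -0.  54.  54.]
300 [-36.  14. 112.  -0.  54.  24.]
330 [-36.  14. 112.  -0.  54.  -6.]
```

View pics/w4.png

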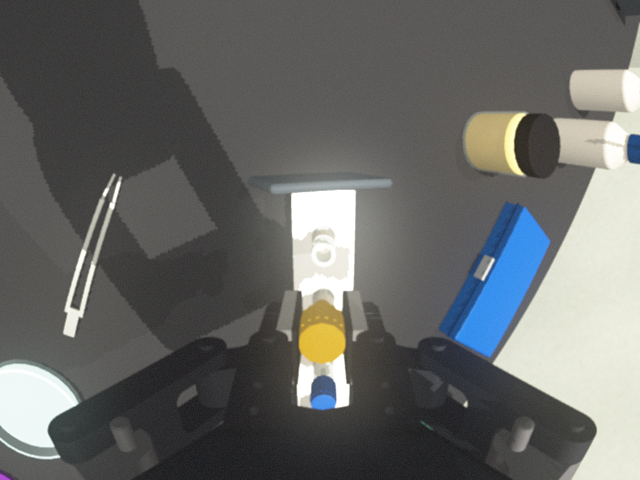

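Run:
```python
from h import *
R=Raxis([0,0,-1],[np.cos(np.radians(10)),np.sin(np.radians(10)),0])
robot.move_pose([.459,-.234,.10],R)
robot.movel([.459,-.234,.035],.15); robot.movel([.459,-.234,.014],.05)
print(sensors.read_contact_force())
robot.command_gripper(.042,30); robot.wait(.2)
robot.movel([.459,-.234,.12],.15)
robot.wait(.2)
d=grab("wrist","w5"); grab("top","t5"); print(sensors.read_clock())
print([(m["score"],m["at"]) for m in mark_of("stopper","wrist")][:3],[(m["score"],m["at"]) for m in mark_of("dish","wrist")][:3])
print([(m["score"],m["at"]) for m in mark_of("dish","top")][:3])
```

```text
[0.28141179 0.26501242 0.20275646]
13.7917
[(0.86, [0.4574, -0.232, 0.0184])] [(0.68, [0.656, -0.0033, 0.0262])]
[(0.74, [0.4561, -0.2352, 0.0036]), (0.73, [0.445, -0.4086, -0.0008])]
```

View pics/w5.png

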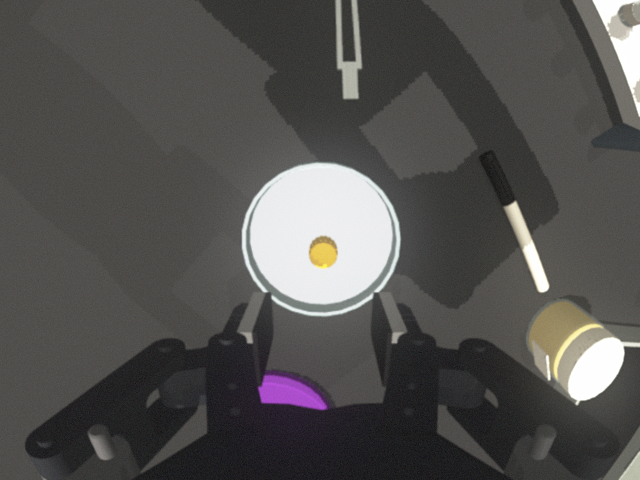

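The dish view shows the stopper at (323,253) standing upright on its foot. I'll tip it over gently so it actually lies in the dish.

Run:
```python
from h import *
y=np.array([np.cos(np.radians(10)),np.sin(np.radians(10)),0])
c=np.array([.459,-.234,0])
robot.movel(c+[0,0,.026],.15)
robot.command_gripper(.030)
robot.movel(c+[0,0,.026]+.018*y,.1)
robot.movel(c+[0,0,.026]+.010*y,.1)
robot.movel(c+[0,0,.12]+.010*y,.15)
robot.wait(.3)
d=grab("wrist","w6"); print(sensors.read_clock(),sensors.read_contact_force())
print([(m["score"],m["at"]) for m in mark_of("stopper","wrist")][:3])
```

```text
16.7 [ 4.71331941e-01 -3.72487436e-01  2.00963656e-04]
[(0.9, [0.4825, -0.2266, 0.0133])]
```

View pics/w6.png

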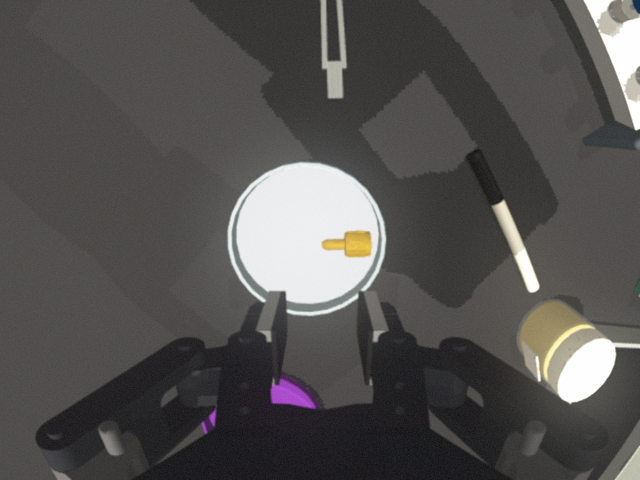

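The stopper now lies on its side at (345,244), well inside the dish. On to the swab.

Run:
```python
from h import *
R=Raxis([0,0,-1],[0,1,0])
robot.movel([.459,-.234,.20],.25)
robot.move_pose([.457,.303,.20],R)
robot.command_gripper(.045,30)
robot.movel([.457,.303,.155],.15)
d=grab("wrist","w7"); print(sensors.read_clock())
for b in blobs(d,"blue"): print(b)
print(proj(d,[[.4573,.303,.097],[.4573,.303,.109],[.4573,.303,.085]],True))
t=R.T@(-d["R"].T@d["t"]-sensors.read_eef_pos()); print(t)
print([(m["score"],m["at"]) for m in mark_of("swab","wrist")][:3],[(m["score"],m["at"]) for m in mark_of("stand","wrist")][:3])
cv2.imwrite("pics/w7z.png",cv2.resize(d["frame"][180:330,220:420,::-1],None,fx=4,fy=4,interpolation=cv2.INTER_NEAREST))
```

```text
19.9667
(array([321.13, 268.85]), 1142, array([304, 248,  35,  42], dtype=int32))
(array([  5.89, 403.05]), 309, array([  0, 391,  17,  33], dtype=int32))
[[321.46826099 268.13026579]
 [321.45374614 275.50660793]
 [321.4813546  261.49630505]]
[ 7.14566410e-02 -1.60767178e-05 -1.42349493e-01]
[] [(0.97, [0.4592, 0.3003, -0.001])]
```

View pics/w7z.png

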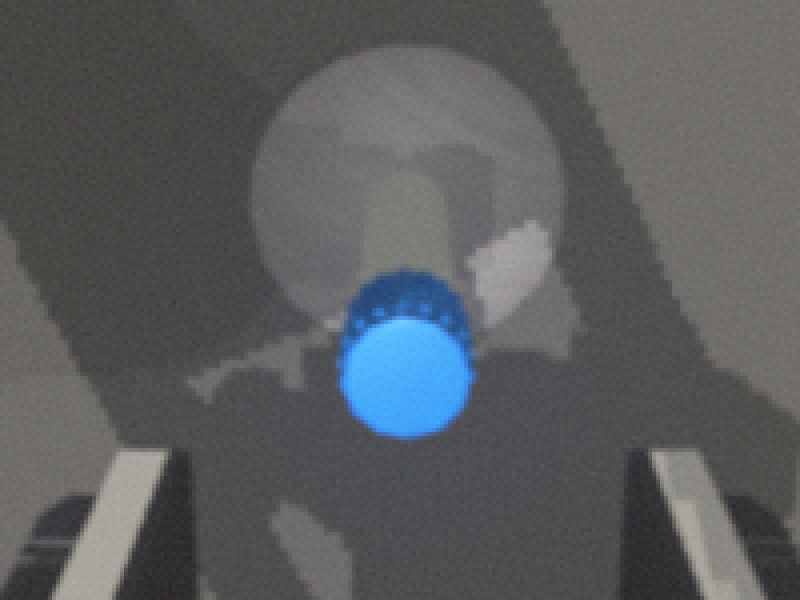

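The cap is at (321,269), within 0.3 px of the prediction. I'll grasp it and lift.

Run:
```python
from h import *
S=np.array([.4573,.3028,0])
robot.movel(S+[0,0,.11],.15); robot.movel(S+[0,0,.081],.08)
f0=np.array(sensors.read_contact_force())
for o in (.019,.010):
    robot.command_gripper(o,60); print(round(sensors.read_opening(),4),(np.array(sensors.read_contact_force())-f0).round(2))
d=grab("wrist","w8"); print(sensors.read_clock())
for k in (.02,.05,.12):
    robot.movel(S+[0,0,.081+k],.12); print((np.array(sensors.read_contact_force())-f0).round(2))
d=grab("wrist","w9"); grab("scene","s9"); print(sensors.read_clock(),sensors.read_opening())
```

```text
0.0192 [-0.7   0.25 -0.25]
0.0159 [-0.47  0.29  2.5 ]
21.6583
[-1.11  0.55 -0.35]
[-0.79 -0.05 -1.06]
[-0.91  0.38 -0.83]
23.2083 0.015833447542009303
```

View pics/w9.png

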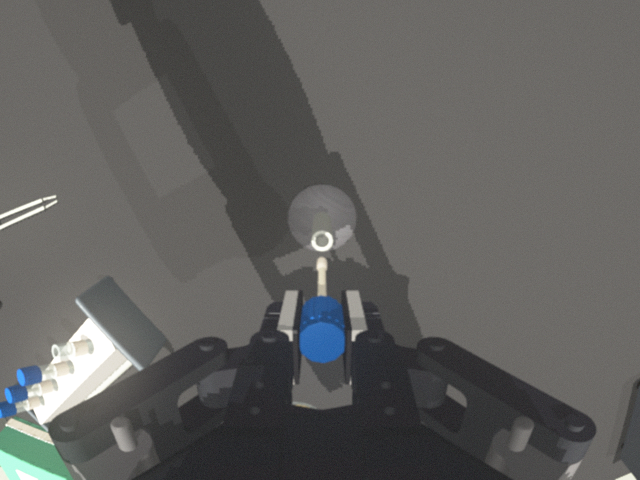

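View pics/s9.png

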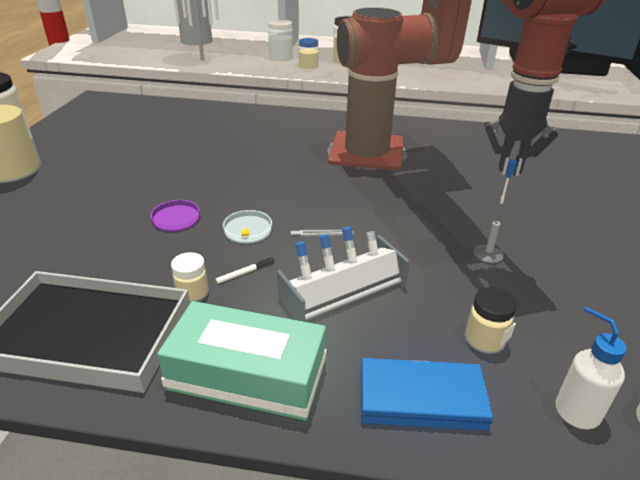

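```bash
cat >> h.py <<'E'
M2=MOUTH-.0014*FB
E
python3 - <<'E'
from h import *
d=grab("wrist")
R=np.array(sensors.read_tool_rot()); p=np.array(sensors.read_eef_pos())
print("pred tip",proj(d,[p+R[:,2]*.068,p+R[:,2]*.065],True))
robot.move_pose([.51,.16,.25],RV)
q=M2+(.085-.004)*A
robot.movel(q+.06*A,.25)
robot.movel(q,.15)
d=grab("wrist","w10"); grab("top","t10"); s=grab("scene","s10")
print(sensors.read_clock(),sensors.read_opening())
print("pred tip",proj(d,[q-A*.068,q-A*.065],True),"mouth",proj(d,[M2,M2-.006*A],True))
cv2.imwrite("pics/w10z.png",cv2.resize(d["frame"][220:370,220:420,::-1],None,fx=4,fy=4,interpolation=cv2.INTER_CUBIC))
c=proj(s,[M2])[0].astype(int); print(c)
cv2.imwrite("pics/s10z.png",cv2.resize(s["frame"][c[1]-50:c[1]+50,c[0]-60:c[0]+60,::-1],None,fx=6,fy=6,interpolation=cv2.INTER_CUBIC))
E
```

```text
pred tip [[321.18025684 261.59190773]
 [321.17556531 263.20692036]]
25.4083 0.016197450252847048
pred tip [[320.90896077 262.50546435]
 [320.90483878 264.1200969 ]] mouth [[320.92576691 255.95950092]
 [320.93298876 253.16466816]]
[369 232]
```

View pics/w10z.png

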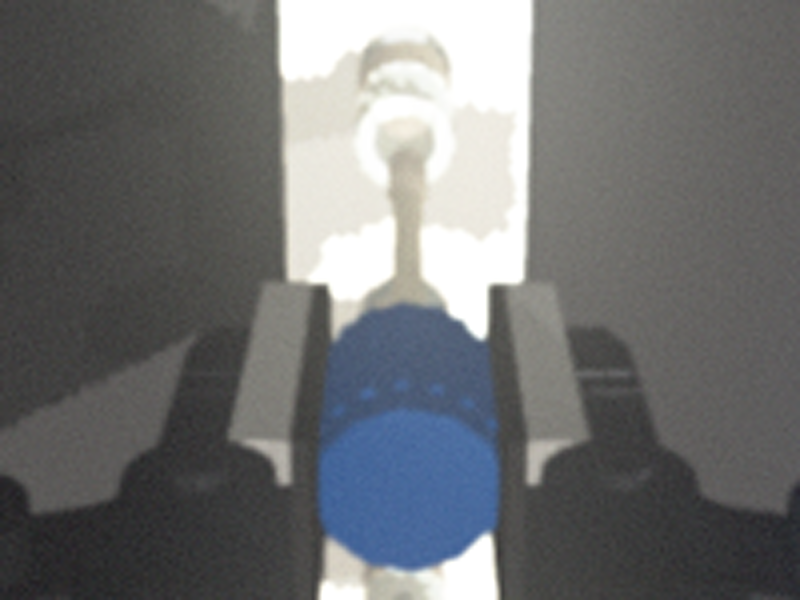

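View pics/s10z.png

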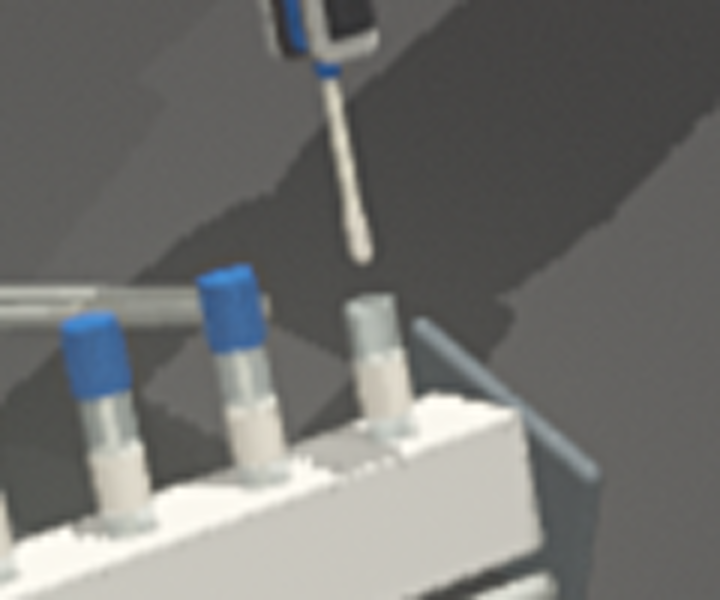

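In the wrist view the vial ring centre (about 321,255) and the bud line up with the predictions to under 1 px. I'll insert it with force checks.

Run:
```python
from h import *
base=M2-.004*A
f0=np.array(sensors.read_contact_force()); print(RV.T@f0)
for k in (.065,.05,.035,.025,.018,.013,.009,.006,.004):
    robot.movel(base+k*A,.06); f=RV.T@(np.array(sensors.read_contact_force())-f0)
    print(k,f.round(2),round(sensors.read_opening(),4))
    if np.linalg.norm(f)>5: print("stop");break
d=grab("wrist","w11"); s=grab("scene")
print(sensors.read_clock())
cv2.imwrite("pics/w11z.png",cv2.resize(d["frame"][220:370,220:420,::-1],None,fx=4,fy=4,interpolation=cv2.INTER_CUBIC))
c=[369,232]
cv2.imwrite("pics/s11z.png",cv2.resize(s["frame"][c[1]-50:c[1]+50,c[0]-60:c[0]+60,::-1],None,fx=6,fy=6,interpolation=cv2.INTER_CUBIC))
```

```text
[0.39404065 0.87866316 0.02320486]
0.065 [-0.16 -0.47 -0.7 ] 0.0165
0.05 [-0.9  -0.71  0.24] 0.0162
0.035 [-1.01 -0.77  0.3 ] 0.016
0.025 [ 0.49 -2.   -0.57] 0.0163
0.018 [-1.32 -1.52  0.13] 0.0162
0.013 [-0.47 -0.76 -0.22] 0.016
0.009 [-0.76 -1.16 -0.74] 0.0161
0.006 [-0.96 -1.1  -0.34] 0.0166
0.004 [-1.09 -0.48  1.01] 0.0162
28.375
```

View pics/w11z.png

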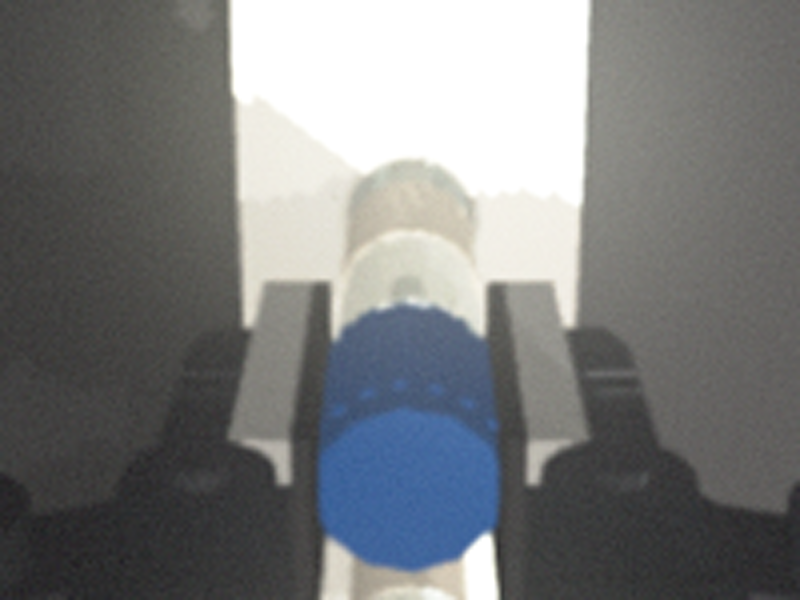

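View pics/s11z.png

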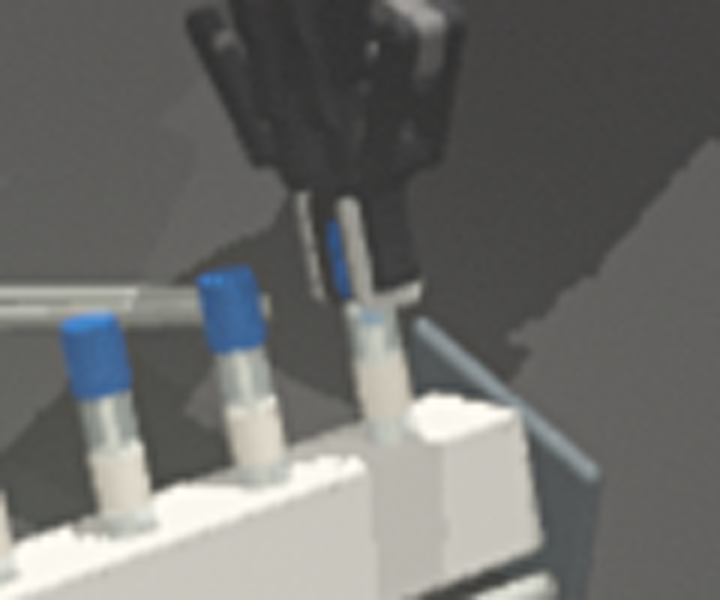

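Run:
```python
from h import *
base=M2-.004*A; f0=np.array([ -.0,0,0]); 
for k in np.arange(.003,-.0065,-.0007):
    robot.movel(base+k*A,.03); f=RV.T@np.array(sensors.read_contact_force())
    print(round(k,4),f.round(2),round(sensors.read_opening(),4))
    if f[2]<-9 or np.hypot(f[0],f[1])>12: print("stop");break
robot.wait(.3)
print((RV.T@np.array(sensors.read_contact_force())).round(2))
d=grab("wrist","w12"); s=grab("scene"); print(sensors.read_clock())
cv2.imwrite("pics/w12z.png",cv2.resize(d["frame"][220:370,220:420,::-1],None,fx=4,fy=4,interpolation=cv2.INTER_CUBIC))
c=[369,232]
cv2.imwrite("pics/s12z.png",cv2.resize(s["frame"][c[1]-50:c[1]+50,c[0]-60:c[0]+60,::-1],None,fx=6,fy=6,interpolation=cv2.INTER_CUBIC))
```

```text
0.003 [ 0.17 -0.46  0.56] 0.0162
0.0023 [ 0.59 -0.69  1.06] 0.0163
0.0016 [-0.56  0.71  0.72] 0.0161
0.0009 [ 0.27 -1.29  0.43] 0.016
0.0002 [-0.19 -0.61  0.21] 0.0163
-0.0005 [ 0.53 -0.58 -3.33] 0.016
-0.0012 [ 2.67 -3.01 -9.85] 0.0162
stop
[  2.35  -2.62 -10.25]
30.525
```

View pics/w12z.png

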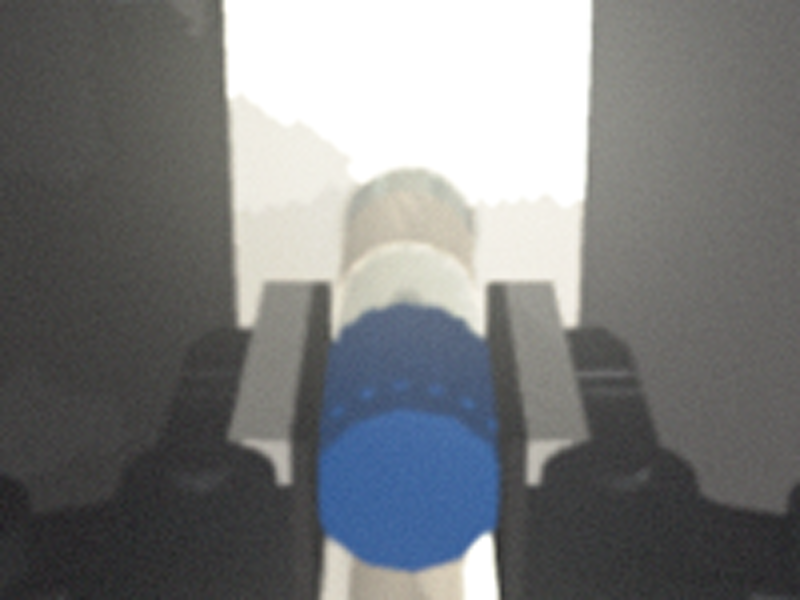

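View pics/s12z.png

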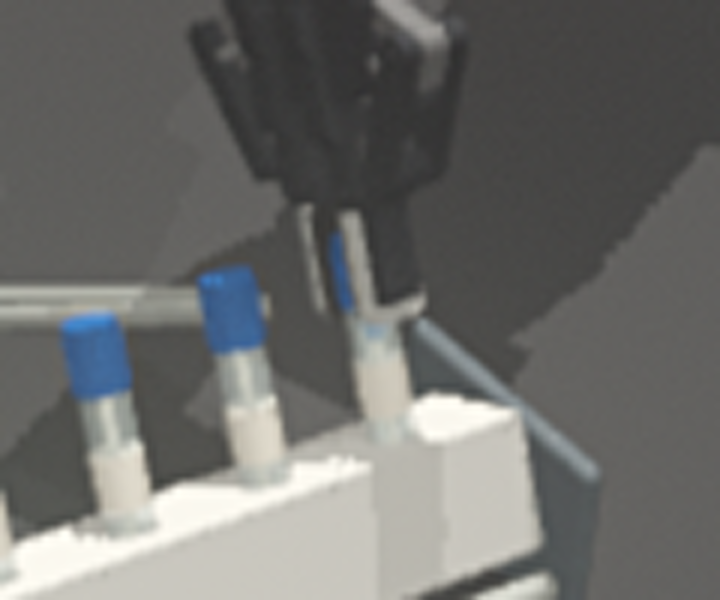

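The cap met the rim at the predicted depth and is held at about 10 N. I'll release, back off along the axis and check.

Run:
```python
from h import *
p=np.array(sensors.read_eef_pos())
robot.command_gripper(.045,20); robot.wait(.1)
robot.movel(p+.03*A,.08); robot.movel(p+.12*A,.15); robot.wait(.3)
d=grab("wrist","w13"); s=grab("scene"); t=grab("top"); print(sensors.read_clock(),sensors.read_contact_force())
for n,x in (("s",s),("t",t),("w",d)):
    print(n,[b for b in blobs(x,"blue") if b[1]<600], "pred",proj(x,[M2+.012*A],n=="w"),blobs(x,"yellow"))
cv2.imwrite("pics/w13z.png",cv2.resize(d["frame"][200:350,220:420,::-1],None,fx=4,fy=4,interpolation=cv2.INTER_CUBIC))
c=[369,232]
cv2.imwrite("pics/s13z.png",cv2.resize(s["frame"][c[1]-50:c[1]+50,c[0]-80:c[0]+40,::-1],None,fx=6,fy=6,interpolation=cv2.INTER_CUBIC))
print([(m["score"],m["at"]) for m in mark_of("stopper","scene")][:3],[(m["score"],m["at"]) for m in mark_of("dish","scene")][:3],[(m["score"],m["at"]) for m in mark_of("swab","scene")][:3])
```

```text
32.75 [-0.14553975 -0.4181688  -0.48289463]
s [(array([306.83,  42.41]), 103, array([300,  39,  14,   8], dtype=int32)), (array([369.31, 225.78]), 117, array([365, 219,  10,  14], dtype=int32)), (array([347.23, 232.73]), 119, array([342, 226,  11,  14], dtype=int32)), (array([324.5 , 240.64]), 118, array([320, 234,  10,  14], dtype=int32)), (array([300.94, 248.47]), 131, array([296, 241,  11,  15], dtype=int32))] pred [[368.77108609 226.18576091]] [(array([244.98, 231.9 ]), 41, array([242, 228,   7,   8], dtype=int32))]
t [(array([152.69, 136.44]), 271, array([143, 127,  19,  26], dtype=int32)), (array([354.3 , 213.11]), 56, array([350, 210,  10,   8], dtype=int32)), (array([338.14, 226.56]), 57, array([334, 223,  10,   8], dtype=int32)), (array([322.16, 240.42]), 55, array([318, 237,   9,   8], dtype=int32)), (array([303.07, 253.33]), 15, array([302, 250,   3,   9], dtype=int32))] pred [[304.82673463 253.66762507]] [(array([417.07, 284.61]), 46, array([414, 280,   7,  13], dtype=int32))]
w [(array([622.25, 147.15]), 521, array([611, 135,  29,  27], dtype=int32)), (array([322.59, 243.77]), 230, array([310, 237,  25,  13], dtype=int32)), (array([322.24, 317.61]), 377, array([311, 308,  23,  21], dtype=int32)), (array([322.08, 374.94]), 296, array([312, 367,  21,  17], dtype=int32))] pred [[322.516143   245.92662782]] [(array([ 62.82, 401.95]), 40, array([ 59, 399,   9,   7], dtype=int32))]
[] [(0.89, [0.4578, -0.2332, -0.0011]), (0.79, [0.4424, -0.4076, 0.0004])] []
```

View pics/w13z.png

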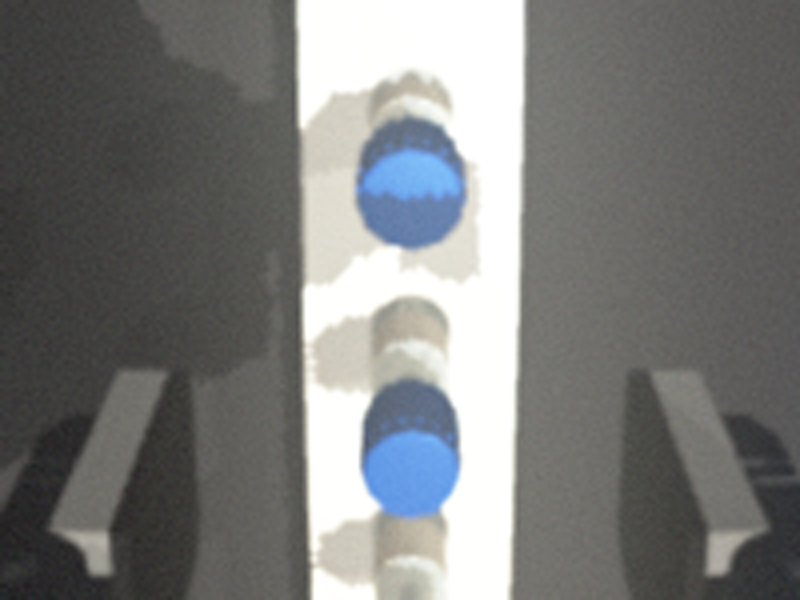

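View pics/s13z.png

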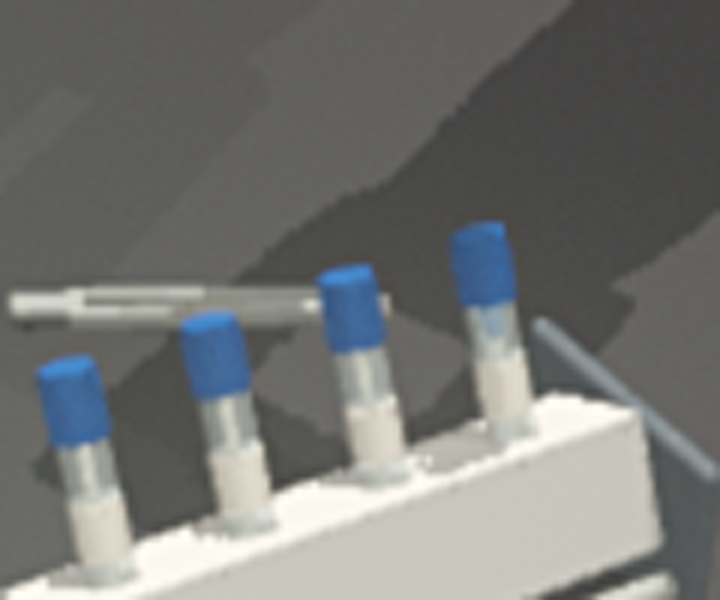

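The cap sits flat in line with the three samples, at wrist (322.6,245.5) against (322.5,245.9) predicted. The stopper is in the dish and the gripper is clear, so I'm handing in.

Run:
```python
from h import *
close_job(); print(sensors.read_clock())
```

```text
the job is handed in; nothing more can be done
the job is handed in; nothing more can be done
```

The job is handed in at about 33 s of the 58 s allowed. The stopper is lying in the clear dish and the swab is capped in its vial; no verdict was reported.

- **Stopper:** I pulled it straight out along the vial's axis and released it in the clear dish. It came to rest standing on its foot, so I tipped it over. The picture then showed it lying on its side well inside the dish. The dish stayed within a few millimetres of where it started.
- **Swab:** I lifted it straight up out of its stand and slid it down the vial without resistance. The cap met the rim within about 0.5 mm of the predicted depth, and I pressed it with about 10 N before letting go.
- **Last checks:** From the wrist camera the cap was within about 0.5 px (roughly 0.3 mm) of its expected position and in line with the other samples. The gripper was clear, with no contact force.
- **Disagreements:**
    - The scene camera put the cap about 0.5 px from its predicted position, which fits the calibration error.
    - In the top camera the cap was mostly hidden, with only 15 px showing.
    - In the last scene picture the networks found neither the swab nor the stopper. I confirmed the stopper from its yellow patch in all three cameras, and the swab's cap from its blue patch.

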